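# Pack the salt shaker and close the carton

### The arm

A 6-joint arm with a two-finger parallel gripper is mounted at the origin on a cart in front of the work surface, level with it; the furniture and walls round the work are solid. World frame = base frame: x ahead of the robot, y to its left, z up, the work surface at z = 0. Lengths are in m, angles in rad, forces in N, time in s.
With the tool pointing down it reaches from about 0.425 to 0.95 m from the base axis. Payload 3.5 kg.
Tool frame: the origin (TCP) lies between the finger pads; the fingertips stand 25 mm ahead of it and the grasp point (between the pads) lies 6 mm ahead of it (robot.nose_length is the distance from the TCP to the fingertips, in m); x points along the fingers, y is the direction in which the jaws open and shut, and the axes are right-handed (so a half turn about x gives the same grasp; the last joint's range is limited). The gripper opens to 85 mm and grips with 20 to 120 N. Pads are 22 mm wide; open, the fingers measure 114 mm over their backs; the gripper's body (76 mm by 85 mm) begins 54 mm behind the grasp point. The pads swing forward as they close: fully open they stand 13 mm farther back than shut.
Start: joints at [-1.472, 0.286, 1.577, -0, 1.279, -0.15], TCP at [0.166, -0.654, 0.256] pointing down, gripper open.
Joint ranges: [-2.77, 2.77], [-0.9, 2.22], [0.21, 2.48], [-1.53, 4.67], [0.24, 2.81], [-2.84, 2.84]. Speed limits (rad/s): [2.79, 2.79, 3.14, 3.14, 3.14, 3.14].

### API

Orientations are given as a unit quaternion [x, y, z, w].
In Python, from workcell import read_state, cams, hand_in, robot gives the robot as it stands.
- The arm moves only by the tool play_rows, never from a script. Its argument "series" is a list of rows, each a list of 3 entries, a list of its own where there are three numbers: the shift along the world's x, y, z in mm, then the turn, a rotation vector about the world's x, y, z in degrees, then the opening in per cent of the stroke, from 0 (shut) to 100 (fully open). A call has 1 to 12 rows; each row is the pose to reach, as a shift and turn from the pose commanded when the call began; what a row does not reach only later rows make up. A row lasts 1/12 s, in which the tool goes at most 41.7 mm and 7.16 degrees, less where a joint would pass 70% of its speed; a pose out of reach is approached as far as the arm can. A call with a gripper value outside its range is refused whole. The fingers move at their own pace and stop on an object; "force" is the grip in N (left out, the last holds). Time passes only in rows, so rows that repeat a pose let the fingers close. It gives the time, the measured TCP pose, the force and the opening at its end, in the units of the state.
- read_state(): the state, without advancing time (a new reading comes with each control period).
- cams.snapshot(name): name is "scene" or "top"; returns a dict with "image" (420x560x3 uint8, red, green, blue), "K" (3x3 intrinsics, pixels), "R" (3x3) and "t" (3): a world point X has camera coordinates R X + t. Camera axes: x right, y down, z forward; pixel columns grow to the right and rows downward; lengths in m; the calibration is good to about 2 mm. A picture is of the moment at which its call begins. There is no depth.
- hand_in(): hands the job in, once; it reports no verdict.
The state is a dict: "time": time; "joint_pos": joint angles; "joint_vel": joint speeds; "joint_efforts": joint torques, N m; "tool_pos": TCP position; "orientation": TCP orientation; "force": force on the tool from outside, world axes, zero at the start; "ft_torque": the same for the moment, N m; "finger_gap": finger opening in m.
Only numpy, scipy, OpenCV 4.12 (cv2) and the standard library are available. Lean on these libraries where they do the work, as an engineer would, in place of code of your own. Each camera call takes 0.05 s, during which the arm holds its last target.

### The job

Stand the salt shaker upright in the free half of the open cardboard carton, beside the tin that is already in it. Then close the carton the usual way: first fold both short-side flaps right down, and only then fold both long-side flaps over them until they lie flat. Do not crush the carton, and leave the pepper mill and the mustard jar where they stand.

Things in the scene. Friction and masses are not known exactly. Their poses are not given: they have to be found in the camera images.
- carton: Open cardboard carton, fixed to the worktop. Origin at the centre of its underside; x runs across it (140 mm, positive away from the robot), y along it (180 mm, positive to the robot's left), z up. Walls and floor 4 mm thick. The two short walls (at y = +-90 mm) are 100 mm high, the two long walls (at x = +-70 mm) 104 mm. Each wall carries a flap at its top. The half at negative y (the robot's right) is free.
- flap_left (a joint): Short-side (inner) flap, hinged along the top outer edge of the short wall at carton y = +90 mm, z = 100 mm: 130 mm wide, 69 mm long, 4 mm thick (the board lies above the hinge line when closed). 0 = folded flat over the mouth, 1.57 = standing upright, more = leaning outwards; stop at 0. All four creases are stiff with about 0.035 N m of friction (0.5 N at the free edge) and have no spring: a flap stays at the angle where it is left.
- flap_right (a joint): The same inner flap on the short wall at carton y = -90 mm, hinge at z = 100 mm; 0 = flat, 1.57 = upright, more = leaning outwards.
- flap_front (a joint): Long-side (outer) flap nearest the robot, hinged along the top outer edge of the long wall at carton x = -70 mm, z = 104 mm: 180 mm wide, 69 mm long, 4 mm thick. 0 = flat on top of the inner flaps, 1.57 = upright, more = leaning outwards; stop at 0.
- flap_back (a joint): The same outer flap on the long wall far from the robot, at carton x = +70 mm, hinge at z = 104 mm; 0 = flat, 1.57 = upright, more = leaning outwards.
- shaker_mid (a point): Salt shaker: round glass body 44 mm in diameter up to 74 mm, narrower domed metal top (34 mm), 90 mm high in all, 0.1 kg, standing on the flat steel draining board (1 mm below the worktop, inside a 4 mm high rim). This point is on its axis at half height (45 mm above its foot); z is its axis.
- tin_mid (a point): Round food tin, 75 mm in diameter, 58 mm high, already standing in the carton's half at positive y (robot's left). This point is on its axis at half height; z is its axis.
- mill_mid (a point): Bystander: wooden pepper mill, 58 mm in diameter, 170 mm high. Point on its axis at half height; z is its axis.
- jar_mid (a point): Bystander: mustard jar, 62 mm in diameter, 109 mm high. Point on its axis at half height; z is its axis.

How it is judged:
By the outcome, as a careful person would: the job done as asked, in the order asked, and still so for the second after the job is handed in, with the robot touching nothing.
It also fails if it takes over 64 s, if anything falls off the work surface, if the arm or the gripper's body presses on something with over 40 N, if the wrist force passes 120 N, or if a joint passes its speed limit or range.

## Working session

There is one attempt and no reset: what is moved stays moved. The work goes in short steps, Python scripts to look and compute and a tool call to move; the robot and the scene stay as the last step left them, time stands still between calls to the robot, and variables do not carry over. Pictures are saved under pics/ and viewed, and the job is handed in when it is done.

Besides the shell and the picture viewer there is one more tool, called as name(argument=value, ...), one argument or row to a line, values as JSON. play_rows: Moves the arm, as the interface text tells. Its arguments: {"type":"object","properties":{"series":{"type":"array"},"force":{"type":"number"}},"required":["series"]}

```bash
ls; mkdir -p pics; python3 - <<'E'
from workcell import read_state,cams
import cv2,json
s=read_state()
for k,v in s.items(): print(k,v)
for n in("scene","top"):
    c=cams.snapshot(n); cv2.imwrite(f"pics/{n}0.png",cv2.resize(c["image"][:,:,::-1],(800,600),interpolation=cv2.INTER_CUBIC)); print(n,c["K"],c["R"],c["t"])
E
```

```text
pics
time 0.0
joint_pos [-1.47198942e+00  2.87201660e-01  1.57818634e+00  5.08226889e-06
  1.27860623e+00 -1.50029206e-01]
joint_vel [-0.00063524 -0.00043291 -0.00116852 -0.00194105  0.00029838 -0.00104607]
joint_efforts [-6.12711283e-04 -4.05987453e+01 -2.92622656e+01 -1.21829107e-04
  5.82441251e-03 -9.26067543e-07]
tool_pos [ 0.16618681 -0.65359991  0.25491806]
orientation [ 0.7016639   0.08859823 -0.70161698  0.08690071]
force [ 0.00314014 -0.57066052  0.24379852]
ft_torque [-0.02403408  0.05482968  0.02517132]
finger_gap 0.08549020303455751
scene [[508.07941932   0.         273.58127763]
 [  0.         508.07941932 213.9775517 ]
 [  0.           0.           1.        ]] [[ 0.56615303 -0.82410661 -0.01786204]
 [-0.62449505 -0.41467659 -0.6618529 ]
 [ 0.53803038  0.38586478 -0.7494209 ]] [-0.23103414  0.43870768  1.20249802]
top [[450.96848226   0.         273.5101331 ]
 [  0.         450.96848226 205.95950477]
 [  0.           0.           1.        ]] [[ 0.02018313 -0.99961656 -0.0189572 ]
 [-0.98751062 -0.01696818 -0.15663604]
 [ 0.15625431  0.02188184 -0.98747444]] [0.07658453 0.54070178 1.18090101]
```

View pics/scene0.png

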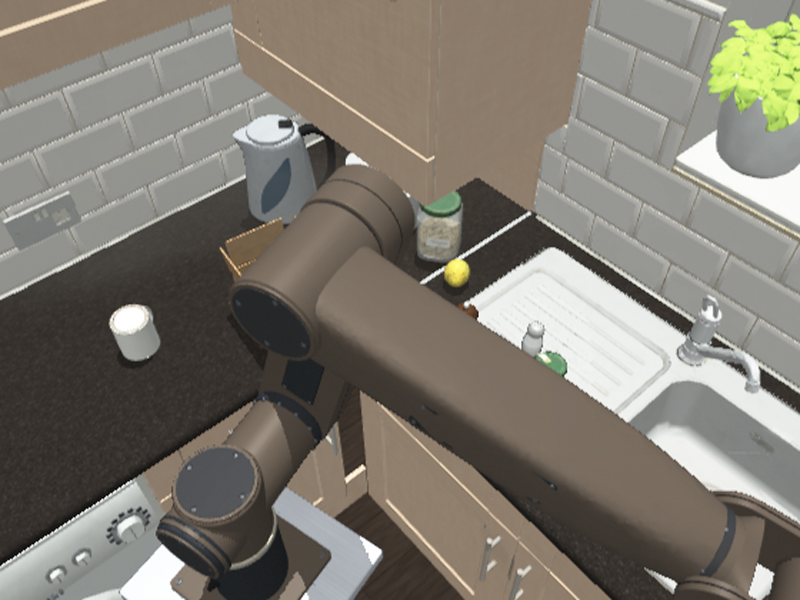

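View pics/top0.png

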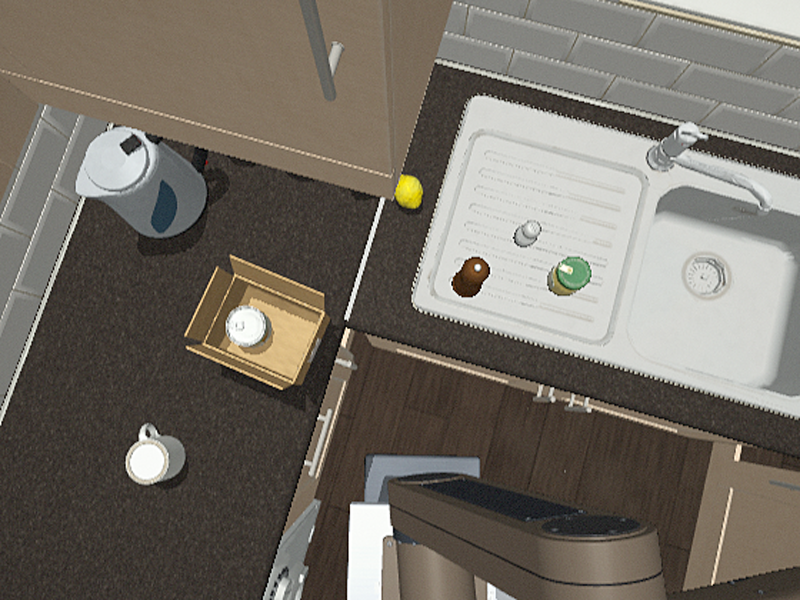

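The top view shows the carton at (260,325), tin at (247,325), shaker (528,232), mill (470,277) and jar (570,275), all in 800-wide pixels. I'll enlarge the areas that matter.

```bash
cat > h.py <<'E'
import numpy as np,cv2
from workcell import read_state,cams
def crop(n,x0,y0,w,h,f,name,img=None):
    c=cams.snapshot(n) if img is None else {"image":img}
    im=c["image"][y0:y0+h,x0:x0+w,::-1]
    im=cv2.resize(im,None,fx=f,fy=f,interpolation=cv2.INTER_CUBIC)
    for u in range((x0+9)//10*10,x0+w,10):
        cv2.line(im,(int((u-x0+.5)*f),0),(int((u-x0+.5)*f),6 if u%50 else 14),(0,0,255),1)
        if u%20==0: cv2.putText(im,str(u),(int((u-x0)*f)-10,24),0,.35,(0,0,255),1)
    for v in range((y0+9)//10*10,y0+h,10):
        cv2.line(im,(0,int((v-y0+.5)*f)),(6,int((v-y0+.5)*f)),(0,0,255),1)
        if v%20==0: cv2.putText(im,str(v),(8,int((v-y0)*f)+4),0,.35,(0,0,255),1)
    cv2.imwrite("pics/"+name,im); return c
CAL={"top":(np.array([[450.96848226,0,273.5101331],[0,450.96848226,205.95950477],[0,0,1]]),
 np.array([[0.02018313,-0.99961656,-0.0189572],[-0.98751062,-0.01696818,-0.15663604],[0.15625431,0.02188184,-0.98747444]]),np.array([0.07658453,0.54070178,1.18090101])),
"scene":(np.array([[508.07941932,0,273.58127763],[0,508.07941932,213.9775517],[0,0,1]]),
 np.array([[0.56615303,-0.82410661,-0.01786204],[-0.62449505,-0.41467659,-0.6618529],[0.53803038,0.38586478,-0.7494209]]),np.array([-0.23103414,0.43870768,1.20249802]))}
def onz(n,uv,z):
    K,R,t=CAL[n]; o=-R.T@t; d=R.T@np.linalg.inv(K)@np.array([uv[0],uv[1],1.]); return o+d*(z-o[2])/d[2]
def proj(n,X):
    K,R,t=CAL[n]; p=K@(R@np.asarray(X,float)+t); return p[:2]/p[2]
E
python3 - <<'E'
from h import *
c=crop("top",125,170,110,110,7,"tc.png")
crop("top",280,130,150,110,5,"ts.png",c["image"])
for n in CAL: K,R,t=CAL[n]; print(n,-R.T@t)
E
```

```text
top [0.34788216 0.0598896  1.25225478]
scene [-0.24220901 -0.47247659  1.18741036]
```

View pics/tc.png

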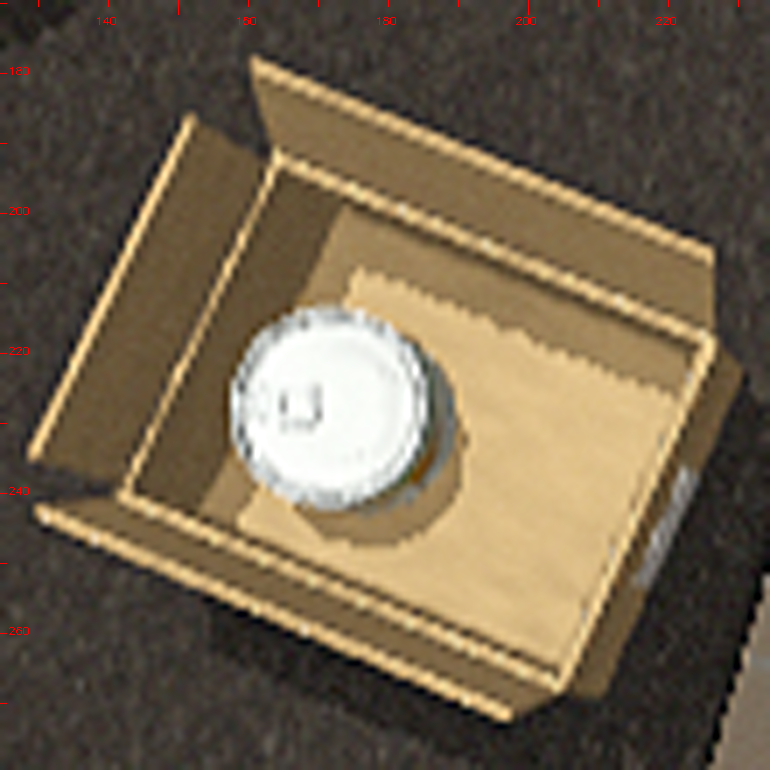

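View pics/ts.png

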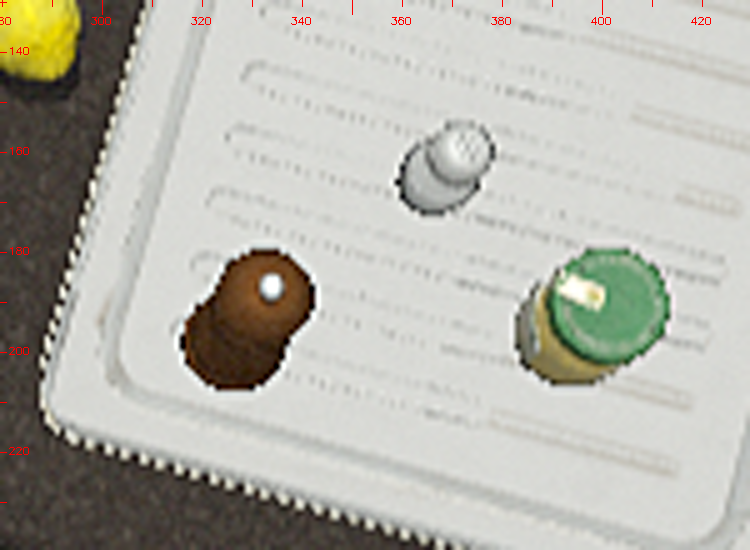

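```bash
python3 - <<'E'
from h import *
P={"BL":(164.5,192),"BR":(226,218),"FR":(204.5,267.5),"FL":(142.5,240.5)}
Q={k:onz("top",v,.102) for k,v in P.items()}
for k in Q: print(k,Q[k].round(4))
for a,b in(("BL","BR"),("FL","FR"),("BL","FL"),("BR","FR")):
    d=Q[a]-Q[b];print(a,b,np.linalg.norm(d).round(4),np.degrees(np.arctan2(d[1],d[0])).round(1))
print("c",sum(Q.values())/4)
# edges of flaps
print("shaker top",onz("top",(373.5,158.5),.085), "mill",onz("top",(333,188),.165),"jar",onz("top",(401.5,190.5),.108))
print("tin",onz("top",(172,228),.062))
E
```

```text
BL [0.5619 0.3704 0.102 ]
BR [0.4964 0.2072 0.102 ]
FR [0.3689 0.2572 0.102 ]
FL [0.4344 0.4198 0.102 ]
BL BR 0.1759 68.1
FL FR 0.1753 68.1
BL FL 0.1367 -21.2
BR FR 0.1369 -21.4
c [0.46539021 0.31363925 0.102     ]
shaker top [ 0.66465903 -0.17706991  0.085     ] mill [ 0.56698682 -0.06092034  0.165     ] jar [ 0.57480728 -0.24282251  0.108     ]
tin [0.472147   0.35546429 0.062     ]
```

```bash
python3 - <<'E'
from h import *
from scipy.spatial.transform import Rotation as Ro
R=Ro.from_quat(read_state()["orientation"]).as_matrix();print(R.round(3))
c=crop("scene",145,120,160,100,5,"sc.png")
crop("scene",310,190,120,90,6,"ss.png",c["image"])
def tri(a,b):
    A=[];
    for n,uv in(("top",a),("scene",b)):
        K,Rr,t=CAL[n];P=K@np.c_[Rr,t];A+= [uv[0]*P[2]-P[0],uv[1]*P[2]-P[1]]
    v=np.linalg.svd(np.array(A))[2][-1];X=v[:3]/v[3];return X,[proj("top",X),proj("scene",X)]
print(tri((277,138.5),(303.5,112)))
# model wireframe: flap edge endpoints for angle th
ex=np.array([.9298,-.368,0]);ey=np.array([.368,.9298,0]);c0=np.array([.4654,.3136,0]);ez=np.array([0,0,1.])
def W(p): return c0+p[0]*ex+p[1]*ey+p[2]*ez
for th in range(80,240,10):
    a=np.radians(th);l=.069;o=[]
    for nm,(hx,hy,hz,dx,dy,w) in {"left":(0,.09,.1,0,-1,.065),"right":(0,-.09,.1,0,1,.065),"front":(-.07,0,.104,1,0,.09),"back":(.07,0,.104,-1,0,.09)}.items():
        e=[]
        for s in(-1,1):
            p=(hx+dx*l*np.cos(a)+s*w*abs(dy),hy+dy*l*np.cos(a)+s*w*abs(dx),hz+l*np.sin(a))
            e.append(tuple(proj("top",W(p)).round(0).astype(int).tolist()))
        o.append((nm,e))
    print(th,o)
E
```

```text
[[-0.     0.246 -0.969]
 [ 0.002 -0.969 -0.246]
 [-1.    -0.002 -0.   ]]
(array([0.62290475, 0.06307677, 0.41222989]), [array([282.96285468, 133.56875348]), array([298.83431621, 112.89841941])])
80 [('left', [(138, 239), (161, 190)]), ('right', [(197, 264), (219, 214)]), ('front', [(202, 263), (134, 234)]), ('back', [(222, 218), (155, 190)])]
90 [('left', [(134, 237), (156, 188)]), ('right', [(201, 266), (223, 216)]), ('front', [(200, 268), (132, 238)]), ('back', [(224, 214), (157, 186)])]
100 [('left', [(129, 235), (152, 186)]), ('right', [(206, 268), (228, 218)]), ('front', [(198, 272), (130, 243)]), ('back', [(226, 209), (159, 182)])]
110 [('left', [(125, 233), (148, 185)]), ('right', [(210, 270), (232, 220)]), ('front', [(196, 277), (128, 248)]), ('back', [(228, 205), (161, 178)])]
120 [('left', [(122, 232), (145, 184)]), ('right', [(215, 271), (236, 222)]), ('front', [(195, 281), (127, 252)]), ('back', [(230, 201), (164, 174)])]
130 [('left', [(120, 230), (142, 183)]), ('right', [(219, 273), (240, 224)]), ('front', [(194, 285), (126, 256)]), ('back', [(232, 198), (166, 171)])]
1
[... 808 characters left out ...]
31, 277), (251, 230)]), ('front', [(195, 293), (131, 266)]), ('back', [(238, 194), (176, 169)])]
200 [('left', [(123, 230), (144, 186)]), ('right', [(230, 276), (250, 230)]), ('front', [(196, 292), (133, 265)]), ('back', [(238, 196), (176, 171)])]
210 [('left', [(126, 232), (147, 187)]), ('right', [(229, 276), (249, 230)]), ('front', [(198, 290), (135, 263)]), ('back', [(238, 199), (177, 174)])]
220 [('left', [(130, 233), (150, 189)]), ('right', [(227, 275), (247, 229)]), ('front', [(200, 287), (138, 261)]), ('back', [(237, 202), (176, 177)])]
230 [('left', [(133, 234), (154, 191)]), ('right', [(225, 273), (244, 228)]), ('front', [(201, 284), (140, 258)]), ('back', [(236, 205), (176, 180)])]
```

View pics/sc.png

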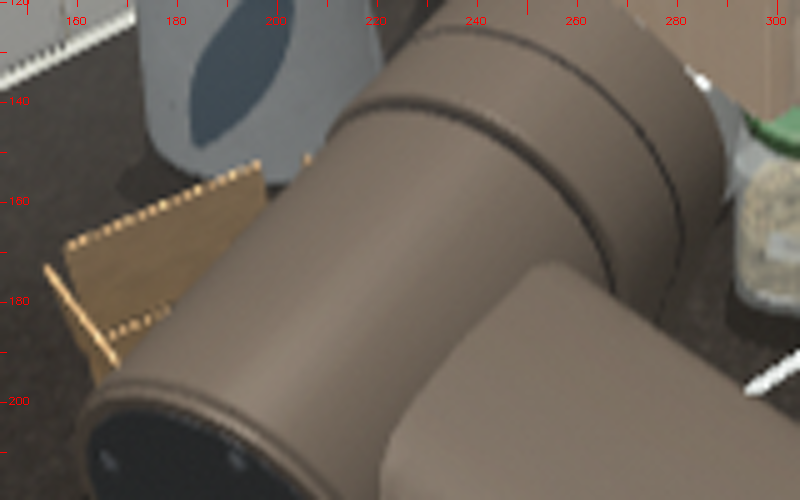

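View pics/ss.png

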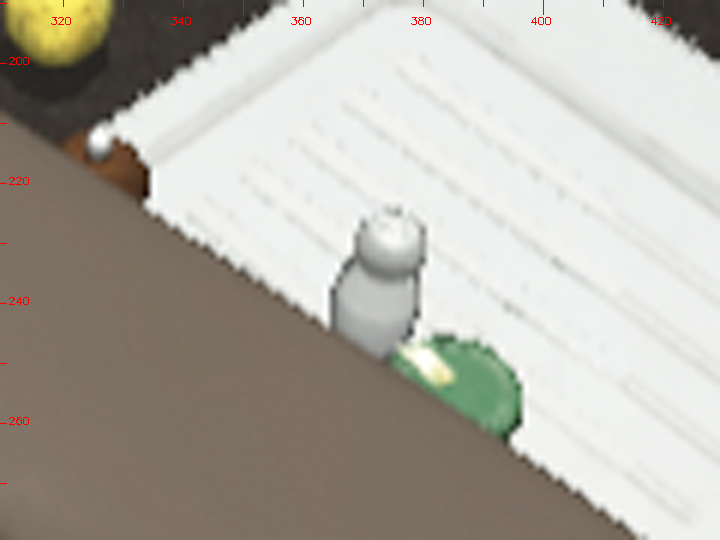

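```bash
python3 - <<'E'
from h import *
ex=np.array([.9298,-.368]);ey=np.array([.368,.9298]);c0=np.array([.4654,.3136])
c=crop("top",0,30,300,130,2.6,"tcab.png")
for z in(.35,.41,.47,.55):
    for uv in((277,139),(0,49)):
        p=onz("top",uv,z);print(z,uv,p.round(3),"carton",((p[:2]-c0)@ex).round(3),((p[:2]-c0)@ey).round(3), proj("scene",p).round(0))
for p in((-.07,-.09),(.07,-.09)):
    print(proj("top",[*(c0+p[0]*ex+p[1]*ey),0]))
E
```

```text
0.35 (277, 139) [0.631 0.075 0.35 ] carton 0.242 -0.16 [296. 129.]
0.35 (0, 49) [0.825 0.681 0.35 ] carton 0.2 0.474 [171.  32.]
0.41 (277, 139) [0.613 0.074 0.41 ] carton 0.225 -0.168 [293. 114.]
0.41 (0, 49) [0.794 0.639 0.41 ] carton 0.185 0.424 [171.  22.]
0.47 (277, 139) [0.594 0.073 0.47 ] carton 0.208 -0.176 [289.  98.]
0.47 (0, 49) [0.762 0.598 0.47 ] carton 0.171 0.374 [171.  11.]
0.55 (277, 139) [0.569 0.072 0.55 ] carton 0.185 -0.187 [283.  74.]
0.55 (0, 49) [0.72  0.543 0.55 ] carton 0.152 0.307 [171.  -6.]
[211.30183914 268.95493848]
[231.57364239 222.41300615]
```

View pics/tcab.png

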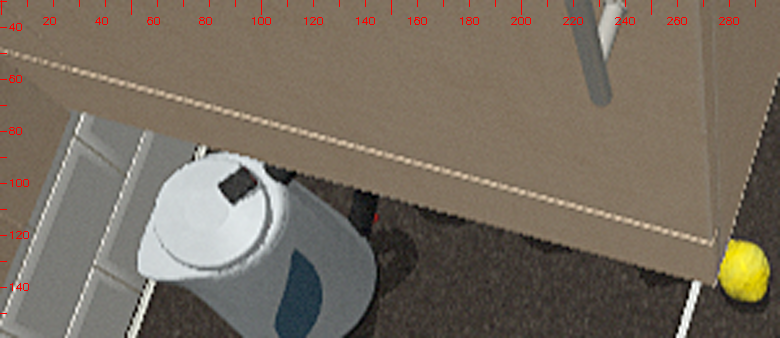

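```bash
python3 - <<'E'
from h import *
for z in(.075,.08,.085): print(z,onz("scene",(375.5,231),z).round(4),onz("top",(373.5,158.5),z).round(4))
# model check: circles at foot / 74mm
for n in CAL:
  for z,r in((-.001,.022),(.073,.022)):
    a=np.linspace(0,2*np.pi,60);p=np.array([proj(n,(.664+r*np.cos(t),-.1765+r*np.sin(t),z)) for t in a]);print(n,z,p.min(0).round(1),p.max(0).round(1))
E
```

```text
0.075 [ 0.6628 -0.1759  0.075 ] [ 0.6674 -0.1791  0.075 ]
0.08 [ 0.6588 -0.1772  0.08  ] [ 0.666  -0.1781  0.08  ]
0.085 [ 0.6547 -0.1786  0.085 ] [ 0.6647 -0.1771  0.085 ]
top -0.001 [359.5 159.1] [375.  174.2]
top 0.073 [364.2 152. ] [380.6 167.9]
scene -0.001 [364.9 241.4] [380.  253.3]
scene 0.073 [367.9 225.3] [383.7 237.3]
```

play_rows(
  series=[
    [[30,28,0],[0,0,5],70],
    [[60,57,0],[0,0,10],70],
    [[90,86,0],[0,0,15],70],
    [[120,114,0],[0,0,20],70],
    [[150,143,0],[0,0,25],70],
    [[180,172,0],[0,0,30],70],
    [[210,200,0],[0,0,30],70],
    [[240,229,0],[0,0,30],70],
    [[270,258,0],[0,0,30],70],
    [[300,286,0],[0,0,30],70],
    [[330,315,0],[0,0,30],70],
    [[360,344,0],[0,0,30],70],
  ],
)

```text
time: 1.25
tool_pos: [0.5273, -0.3086, 0.2564]
orientation: [0.655, 0.266, -0.655, 0.266]
force: [-0.1, -1.4, 0.0]
finger_gap: 0.0599
```

```bash
python3 - <<'E'
from h import *
c=crop("scene",300,170,140,105,5.5,"ss2.png")
c=crop("top",330,140,100,75,8,"ts2.png")
E
```

```text
(no output)
```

View pics/ss2.png

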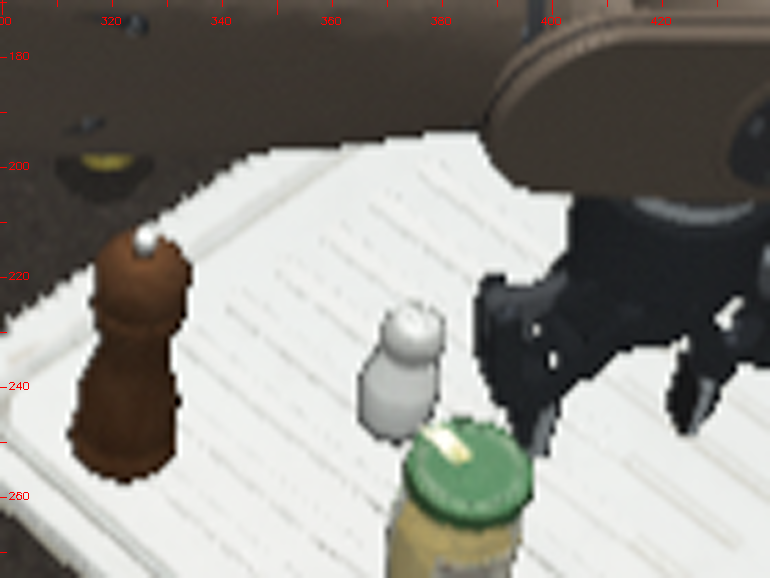

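View pics/ts2.png

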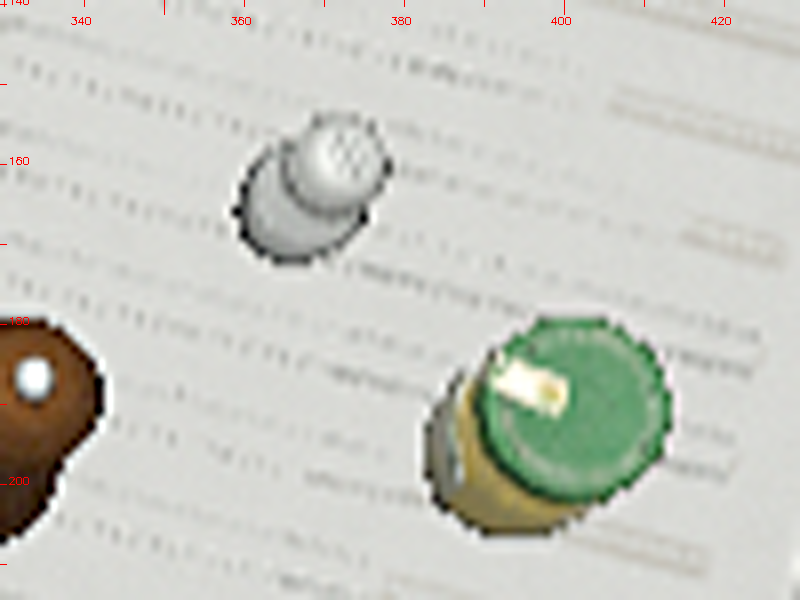

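```bash
python3 - <<'E'
from h import *
from scipy.optimize import least_squares
def ext(n,x,y,z,r):
    p=np.array([proj(n,(x+r*np.cos(t),y+r*np.sin(t),z)) for t in np.linspace(0,6.28,90)]);return p.min(0),p.max(0)
def f(q):
    t=ext("top",*q,-.001,.022);s=ext("scene",*q,-.001,.022)
    a=proj("top",(*q,.078));b=proj("scene",(*q,.078))
    return [t[0][0]-359.0,t[1][1]-173.,s[1][1]-250.3,*(a-np.array([372.5,159.5])),*(b-np.array([375.3,231.]))]
r=least_squares(f,[.665,-.177],loss="soft_l1");print(r.x,np.round(r.fun,1))
E
```

```text
[ 0.66520654 -0.1749415 ] [-0.1  0.7  2.5 -0.3 -0.5  0.4 -1.4]
```

play_rows(
  series=[
    [[28,27,0],[0,0,0],75],
    [[56,54,0],[0,0,0],75],
    [[84,80,0],[0,0,0],75],
    [[112,107,0],[0,0,0],75],
    [[140,134,0],[0,0,0],75],
    [[140,134,-30],[0,0,0],75],
    [[140,134,-60],[0,0,0],75],
    [[140,134,-90],[0,0,0],75],
    [[140,134,-110],[0,0,0],75],
    [[140,134,-110],[0,0,0],75],
  ],
)

```text
time: 2.18
tool_pos: [0.6625, -0.1753, 0.1392]
orientation: [-0.652, -0.269, 0.658, -0.263]
force: [-0.0, 0.6, -0.8]
finger_gap: 0.0643
```

```bash
python3 - <<'E'
from h import *
c=crop("scene",300,150,160,120,5,"ss3.png")
c=crop("top",330,140,100,75,8,"ts3.png")
E
```

```text
(no output)
```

View pics/ss3.png

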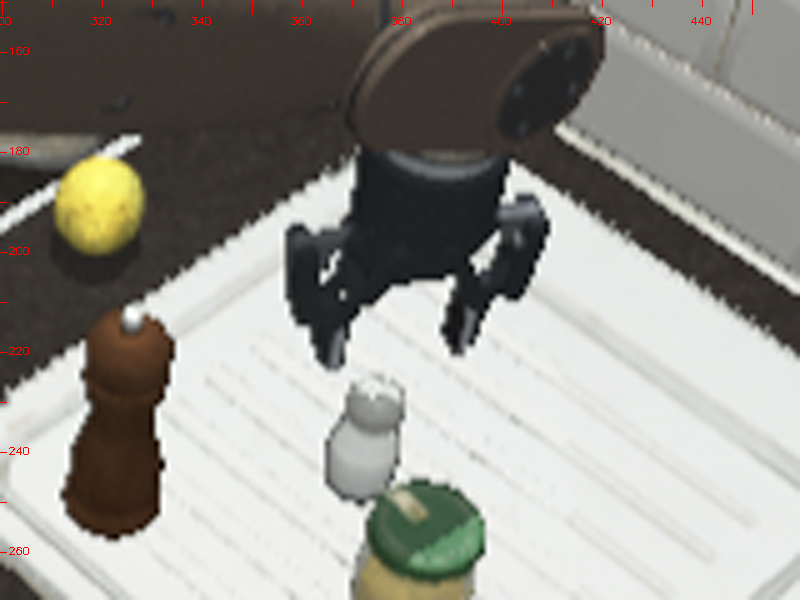

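View pics/ts3.png

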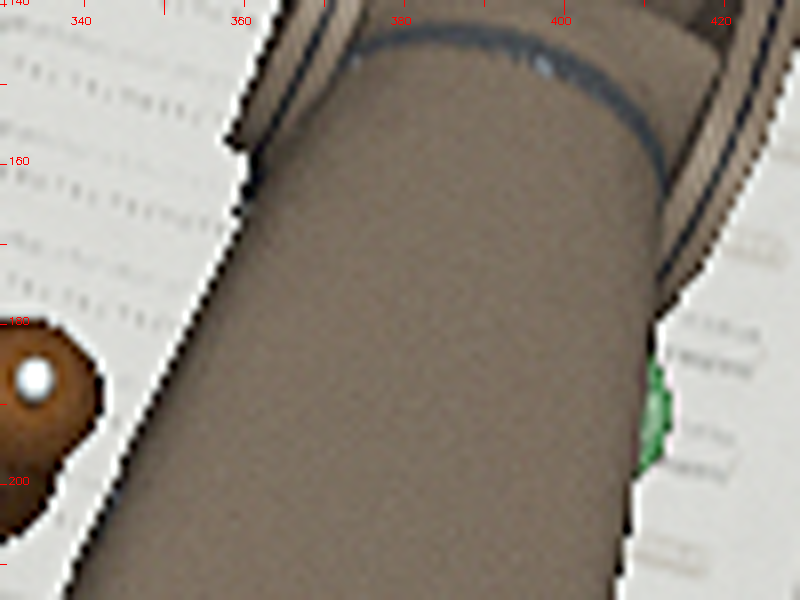

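play_rows(
  series=[
    [[0,0,0],[0,0,0],75],
  ],
)

```text
time: 2.37
tool_pos: [0.6671, -0.1772, 0.1486]
orientation: [0.656, 0.265, -0.654, 0.267]
force: [0.0, 0.8, -0.2]
finger_gap: 0.0641
```

```bash
python3 - <<'E'
from h import *
for z in(.11,.115,.12,.125): print(z,proj("scene",(.6625,-.1753,z)).round(1), onz("scene",(379.2,221.5),z).round(4))
print(proj("scene",(.6652,-.175,.078)),proj("scene",(.6652,-.175,-.001)))
E
```

```text
0.11 [376.9 222.9] [ 0.6707 -0.1782  0.11  ]
0.115 [377.2 221.8] [ 0.6665 -0.1795  0.115 ]
0.12 [377.4 220.6] [ 0.6623 -0.1809  0.12  ]
0.125 [377.7 219.4] [ 0.658  -0.1823  0.125 ]
[375.73319708 229.64675698] [372.1640963  246.81174421]
```

play_rows(
  series=[
    [[0,0,-25],[0,0,0],75],
    [[0,1,-50],[0,0,0],75],
    [[0,1,-70],[0,0,0],75],
    [[0,1,-82],[0,0,0],75],
    [[0,1,-87],[0,0,0],75],
    [[0,1,-87],[0,0,0],75],
    [[0,1,-87],[0,0,0],75],
  ],
)

```text
time: 2.95
tool_pos: [0.6673, -0.1758, 0.0612]
orientation: [0.656, 0.266, -0.654, 0.267]
force: [-0.1, 0.6, 1.0]
finger_gap: 0.064
```

```bash
python3 - <<'E'
from h import *
c=crop("scene",300,150,160,120,5,"ss4.png")
E
```

```text
(no output)
```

View pics/ss4.png

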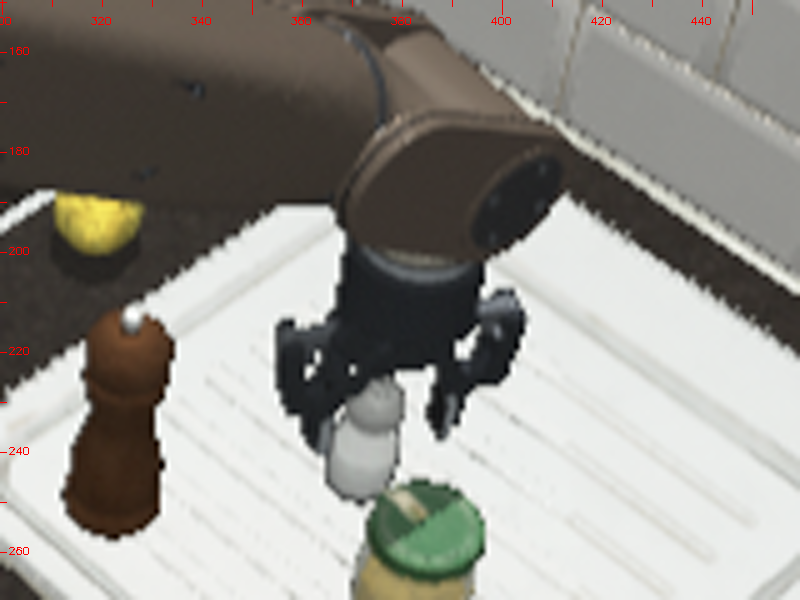

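play_rows(
  series=[
    [[-3,3,0],[0,0,0],75],
    [[-5,5,0],[0,0,0],75],
    [[-5,5,0],[0,0,0],75],
  ],
)

```text
time: 3.25
tool_pos: [0.6611, -0.1699, 0.0602]
orientation: [0.655, 0.266, -0.655, 0.267]
force: [1.0, -0.8, -0.4]
finger_gap: 0.0641
```

```bash
python3 - <<'E'
from h import *
c=crop("scene",330,200,80,60,10,"ss5.png")
E
```

```text
(no output)
```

View pics/ss5.png

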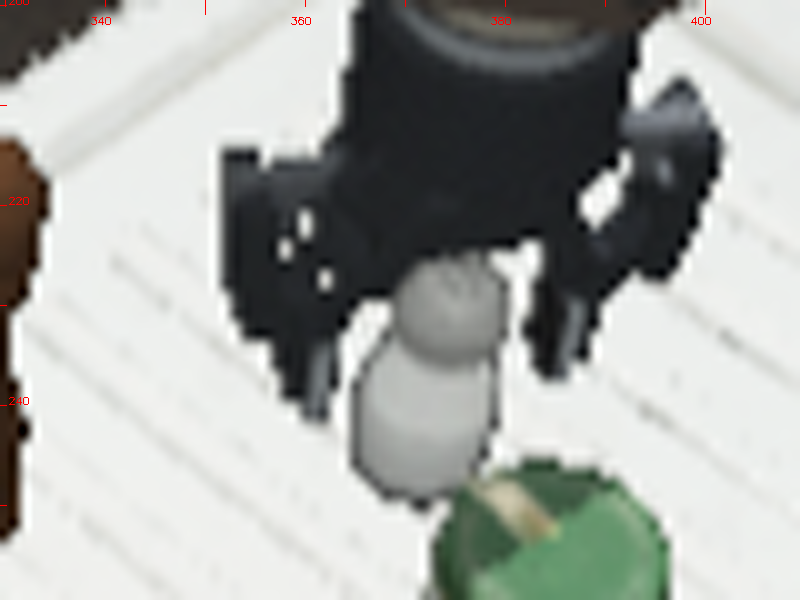

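Centred now: fingertips at (361,241) and (385,237), shaker body between at 372. Closing.

play_rows(
  force=30,
  series=[
    [[0,0,0],[0,0,0],40],
    [[0,0,0],[0,0,0],40],
    [[0,0,0],[0,0,0],40],
    [[0,0,0],[0,0,0],40],
    [[0,0,0],[0,0,0],40],
    [[0,0,0],[0,0,0],40],
  ],
)

```text
time: 3.8
tool_pos: [0.6618, -0.1707, 0.0602]
orientation: [0.655, 0.266, -0.655, 0.267]
force: [0.1, -0.5, 4.3]
finger_gap: 0.0375
```

play_rows(
  series=[
    [[0,0,0],[0,0,0],30],
    [[0,0,0],[0,0,0],30],
    [[0,0,0],[0,0,0],30],
  ],
)

```text
time: 4.05
tool_pos: [0.6618, -0.1706, 0.0601]
orientation: [0.655, 0.266, -0.655, 0.267]
force: [0.5, -1.5, 4.5]
finger_gap: 0.0372
```

```bash
python3 - <<'E'
from h import *
c=crop("scene",330,200,80,60,10,"ss6.png")
E
```

```text
(no output)
```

View pics/ss6.png

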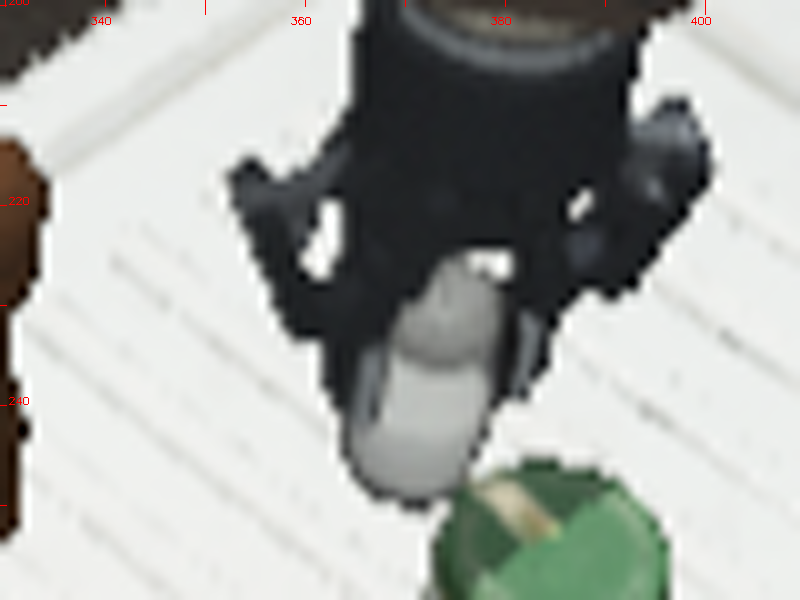

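```bash
python3 - <<'E'
from h import *
c=crop("top",320,120,120,90,6.5,"ts6.png")
for z in(-.001,.035,.054,.073,.089): print(z,proj("scene",(.6618,-.1706,z)).round(1),proj("scene",(.6652,-.1749,z)).round(1))
E
```

```text
-0.001 [370.3 246.9] [372.1 246.8]
0.035 [371.8 239.3] [373.7 239.1]
0.054 [372.7 235.1] [374.6 235. ]
0.073 [373.5 230.9] [375.5 230.8]
0.089 [374.3 227.3] [376.2 227.1]
```

View pics/ts6.png

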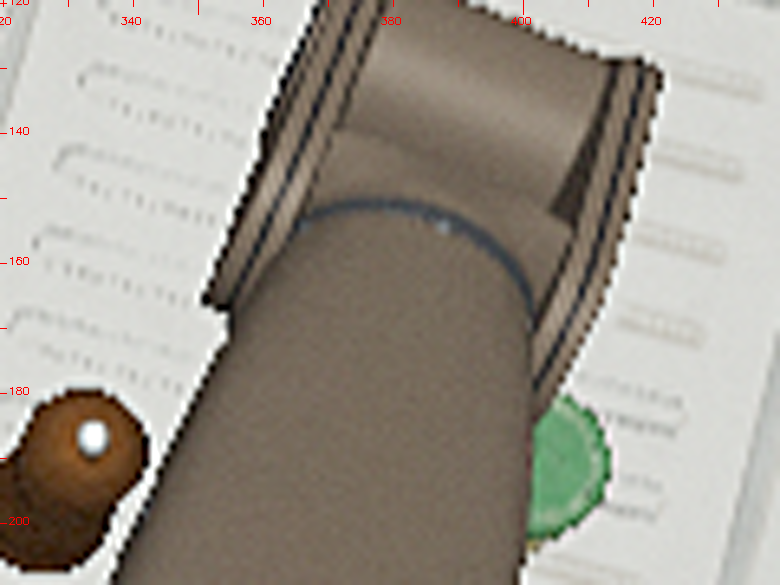

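play_rows(
  series=[
    [[0,0,5],[0,0,0],30],
    [[0,0,12],[0,0,0],30],
    [[0,0,20],[0,0,0],30],
    [[0,0,20],[0,0,0],30],
  ],
)

```text
time: 4.48
tool_pos: [0.6616, -0.1703, 0.0807]
orientation: [0.655, 0.266, -0.655, 0.267]
force: [0.2, -0.4, 1.0]
finger_gap: 0.0373
```

```bash
python3 - <<'E'
from h import *
c=crop("scene",330,195,80,60,10,"ss7.png")
E
```

View pics/ss7.png

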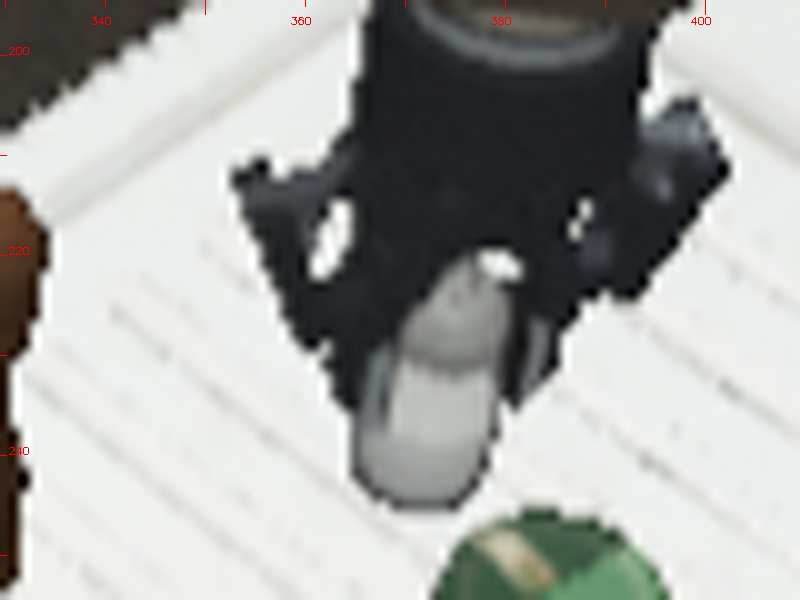

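play_rows(
  series=[
    [[0,0,20],[0,0,0],30],
    [[0,0,50],[0,0,0],30],
    [[0,0,85],[0,0,0],30],
    [[0,0,120],[0,0,0],30],
    [[0,0,155],[0,0,0],30],
    [[0,0,185],[0,0,0],30],
    [[-15,12,200],[0,0,0],30],
    [[-40,34,200],[0,0,4],30],
    [[-68,57,200],[0,0,8],30],
    [[-96,80,200],[0,0,12],30],
    [[-122,104,200],[0,0,16],30],
    [[-142,125,200],[0,0,20],30],
  ],
)

```text
time: 5.53
tool_pos: [0.5168, -0.0438, 0.2785]
orientation: [-0.598, -0.378, 0.599, -0.376]
force: [1.1, 0.1, -0.6]
finger_gap: 0.037
```

play_rows(
  series=[
    [[-12,25,0],[0,0,2],30],
    [[-24,50,0],[0,0,4],30],
    [[-38,80,0],[0,0,4],30],
    [[-52,112,0],[0,0,4],30],
    [[-64,144,0],[0,0,4],30],
    [[-73,176,0],[0,0,4],30],
    [[-78,208,0],[0,0,4],30],
    [[-78,240,0],[0,0,4],30],
    [[-76,270,0],[0,0,4],30],
    [[-74,300,0],[0,0,4],30],
    [[-71,318,0],[0,0,4],30],
    [[-70,320,0],[0,0,4],30],
  ],
)

```text
time: 6.53
tool_pos: [0.4485, 0.2773, 0.2788]
orientation: [-0.585, -0.398, 0.585, -0.397]
force: [-0.6, -0.2, -1.2]
finger_gap: 0.037
```

```bash
python3 - <<'E'
from h import *
from scipy.spatial.transform import Rotation as Ro
s=read_state();print(s["joint_pos"].round(2),Ro.from_quat(s["orientation"]).as_matrix().round(3),s["finger_gap"])
c=crop("scene",100,20,260,190,3,"sd.png")
c=crop("top",110,120,160,160,4,"td.png")
E
```

```text
[ 0.36 -0.06  1.91  0.    1.29  0.74] [[-0.001  0.93  -0.367]
 [ 0.001 -0.367 -0.93 ]
 [-1.    -0.001 -0.   ]] 0.03695227591056117
```

View pics/sd.png

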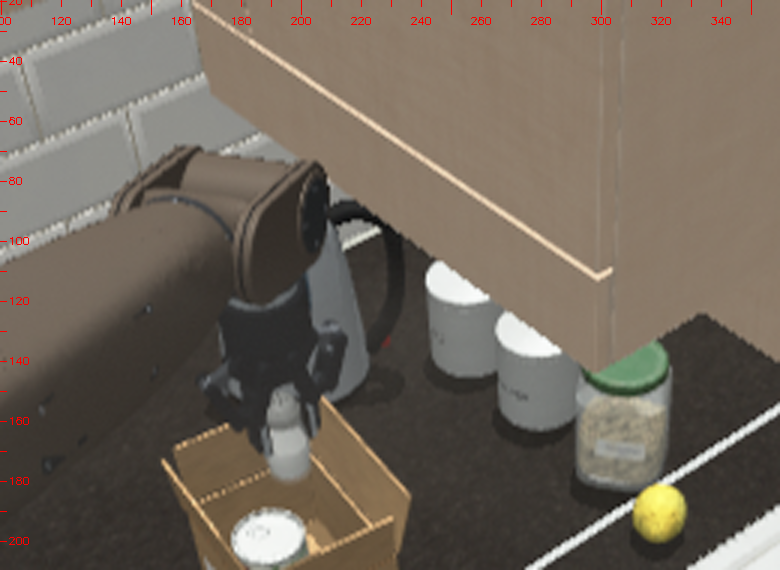

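View pics/td.png

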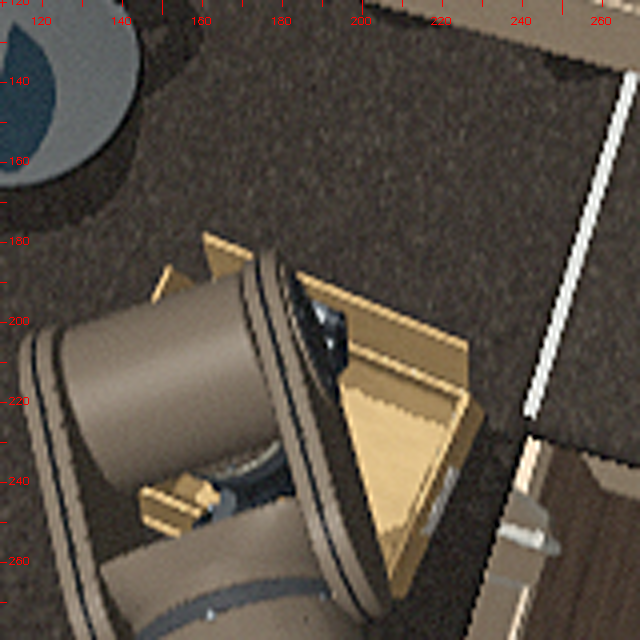

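play_rows(
  series=[
    [[0,-2,-30],[0,0,0],30],
    [[1,-3,-65],[0,0,0],30],
    [[1,-3,-100],[0,0,0],30],
    [[1,-3,-125],[0,0,0],30],
    [[1,-3,-145],[0,0,0],30],
    [[1,-3,-165],[0,0,0],30],
    [[1,-3,-180],[0,0,0],30],
    [[1,-3,-190],[0,0,0],30],
    [[1,-3,-190],[0,0,0],30],
  ],
)

```text
time: 7.38
tool_pos: [0.4486, 0.27, 0.0869]
orientation: [-0.584, -0.397, 0.587, -0.396]
force: [-0.0, -0.4, -0.4]
finger_gap: 0.0374
```

```bash
python3 - <<'E'
from h import *
c=crop("scene",130,110,130,97,6,"se.png")
E
```

```text
(no output)
```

View pics/se.png

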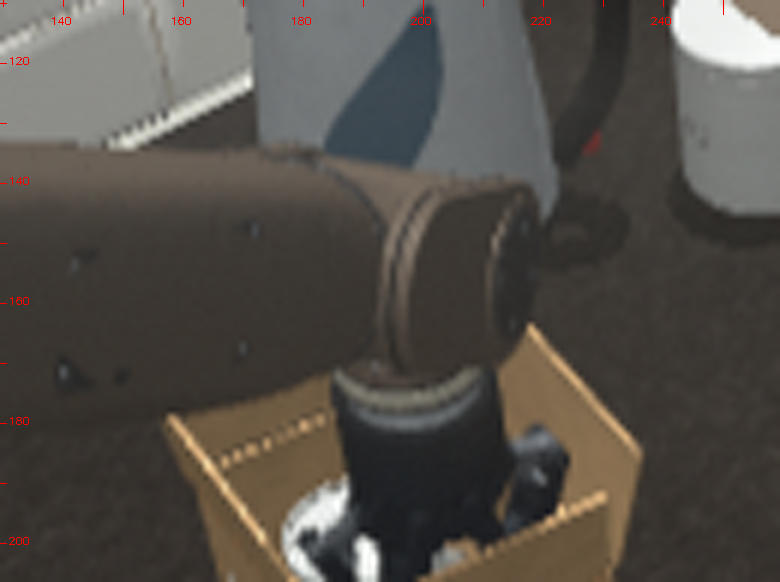

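play_rows(
  series=[
    [[0,2,-6],[0,0,0],30],
    [[0,2,-12],[0,0,0],30],
    [[0,2,-17],[0,0,0],30],
    [[0,2,-17],[0,0,0],30],
    [[0,2,-17],[0,0,0],30],
  ],
)

```text
time: 7.85
tool_pos: [0.45, 0.2737, 0.0722]
orientation: [-0.585, -0.397, 0.585, -0.397]
force: [0.3, 0.6, -1.7]
finger_gap: 0.0373
```

```bash
python3 - <<'E'
from h import *
c=crop("scene",130,110,130,97,6,"sf.png")
E
```

```text
(no output)
```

View pics/sf.png

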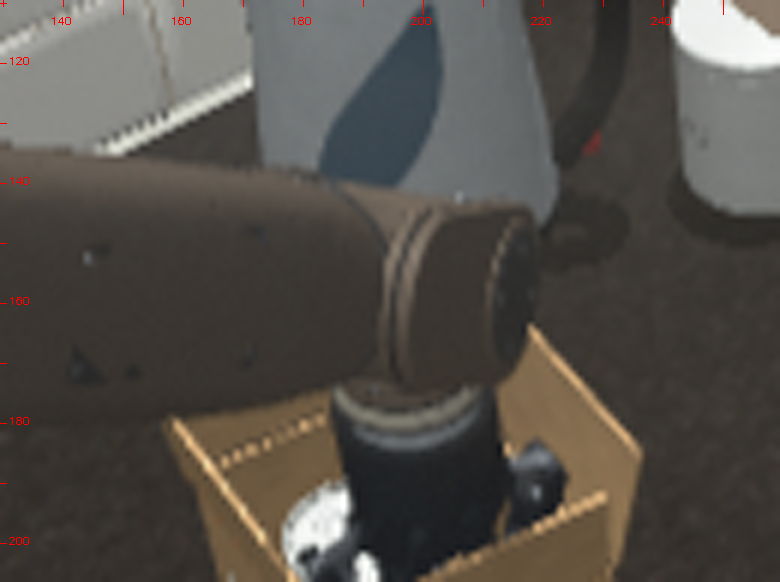

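play_rows(
  series=[
    [[0,0,-3],[0,0,0],30],
    [[0,0,-5],[0,0,0],30],
    [[0,0,-6],[0,0,0],30],
    [[0,0,-6],[0,0,0],30],
  ],
)

```text
time: 8.23
tool_pos: [0.4499, 0.2736, 0.066]
orientation: [-0.585, -0.397, 0.586, -0.397]
force: [-0.0, -1.2, -1.3]
finger_gap: 0.0373
```

play_rows(
  series=[
    [[0,0,-1],[0,0,0],30],
    [[0,0,-1.5],[0,0,0],30],
    [[0,0,-2],[0,0,0],30],
    [[0,0,-2],[0,0,0],30],
  ],
)

```text
time: 8.57
tool_pos: [0.4505, 0.274, 0.0653]
orientation: [0.585, 0.397, -0.585, 0.397]
force: [-1.1, -0.8, 5.1]
finger_gap: 0.0374
```

play_rows(
  series=[
    [[0,0,0],[0,0,0],55],
    [[0,0,0],[0,0,0],65],
    [[0,0,0],[0,0,0],75],
    [[0,0,0],[0,0,0],75],
    [[0,0,10],[0,0,0],75],
    [[0,0,30],[0,0,0],75],
    [[0,0,55],[0,0,0],75],
    [[0,0,85],[0,0,0],75],
    [[0,0,120],[0,0,0],40],
    [[0,0,155],[0,0,0],0],
    [[0,0,185],[0,0,0],0],
    [[0,0,190],[0,0,0],0],
  ],
)

```text
time: 9.57
tool_pos: [0.4528, 0.2748, 0.2624]
orientation: [0.59, 0.396, -0.581, 0.398]
force: [1.4, 0.7, 0.1]
finger_gap: 0.0157
```

```bash
python3 - <<'E'
from h import *
c=crop("scene",130,130,120,90,6.5,"sg.png")
c=crop("top",120,160,120,120,6,"tg.png")
E
```

```text
(no output)
```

View pics/sg.png

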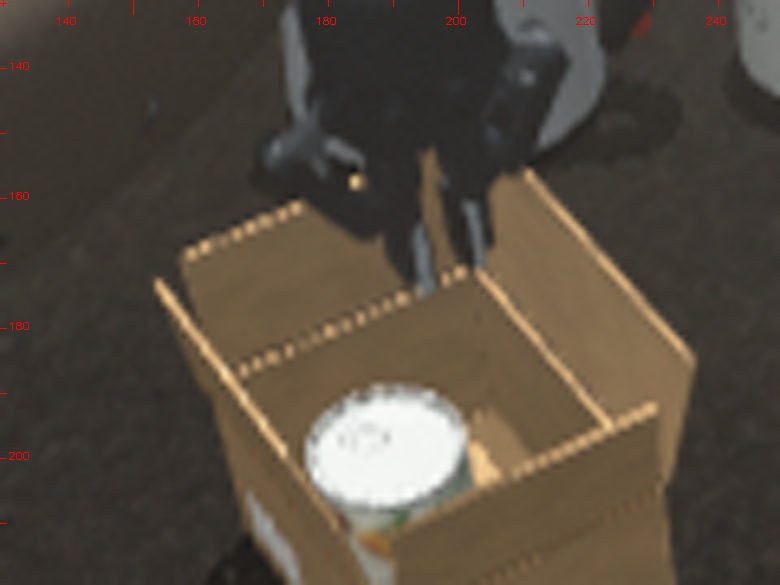

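View pics/tg.png

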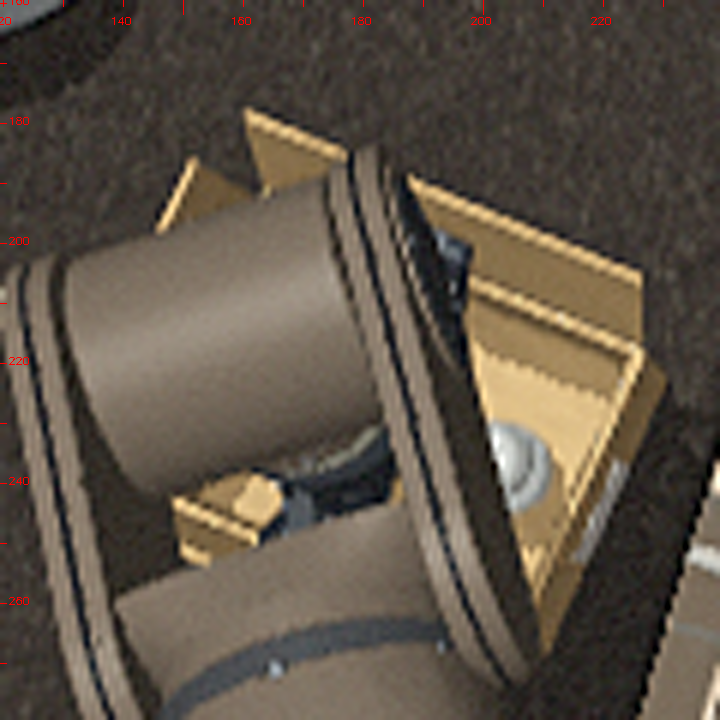

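```bash
python3 - <<'E'
from h import *
ex=np.array([.9298,-.368]);ey=np.array([.368,.9298]);c0=np.array([.4654,.3136])
def car(p): d=p[:2]-c0; return (d@ex).round(4),(d@ey).round(4)
for uv,z in(((112,167),0),((146,140),0),((137,158),0),((77,100),.22),((55,130),.22)): p=onz("top",uv,z);print(uv,p.round(3),car(p))
print("shaker",car(onz("top",(206,237),.087)))
print(read_state()["tool_pos"])
for z in(.12,.3): print(proj("top",(.5188,.4484,z)))
E
```

```text
(112, 167) [0.651 0.554 0.   ] (np.float64(0.0845), np.float64(0.2916))
(146, 140) [0.733 0.461 0.   ] (np.float64(0.1947), np.float64(0.2352))
(137, 158) [0.679 0.483 0.   ] (np.float64(0.1361), np.float64(0.2363))
(77, 100) [0.764 0.565 0.22 ] (np.float64(0.1846), np.float64(0.3438))
(55, 130) [0.687 0.612 0.22 ] (np.float64(0.0963), np.float64(0.359))
shaker (np.float64(0.0035), np.float64(-0.057))
[0.45118162 0.27412832 0.25743276]
[131.39093479 206.73234378]
[103.91896789 193.83946598]
```

play_rows(
  series=[
    [[10,28,0],[0,0,0],0],
    [[22,58,0],[0,0,0],0],
    [[34,88,0],[0,0,0],0],
    [[46,118,0],[0,0,0],0],
    [[58,148,0],[0,0,0],0],
    [[66,168,0],[0,0,0],0],
    [[68,174,0],[0,0,0],0],
    [[68,174,-30],[0,0,0],0],
    [[68,174,-60],[0,0,0],0],
    [[68,174,-80],[0,0,0],0],
    [[68,174,-85],[0,0,0],0],
    [[68,174,-85],[0,0,0],0],
  ],
)

```text
time: 10.67
tool_pos: [0.5162, 0.446, 0.1652]
orientation: [-0.583, -0.397, 0.588, -0.397]
force: [-0.5, -0.9, 0.2]
finger_gap: 0.0001
```

```bash
python3 - <<'E'
from h import *
c=crop("scene",100,70,170,130,4.7,"sh.png")
c=crop("top",90,160,150,115,5,"th.png")
E
```

```text
(no output)
```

View pics/sh.png

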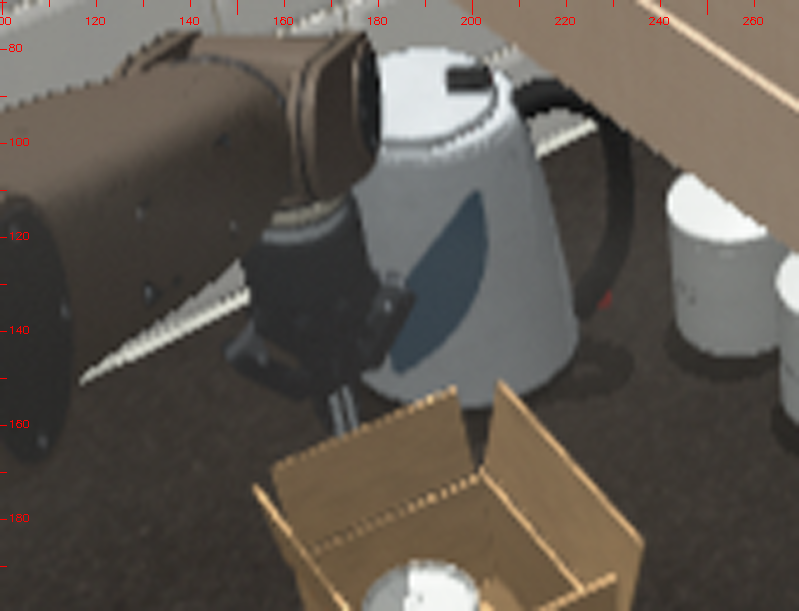

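View pics/th.png

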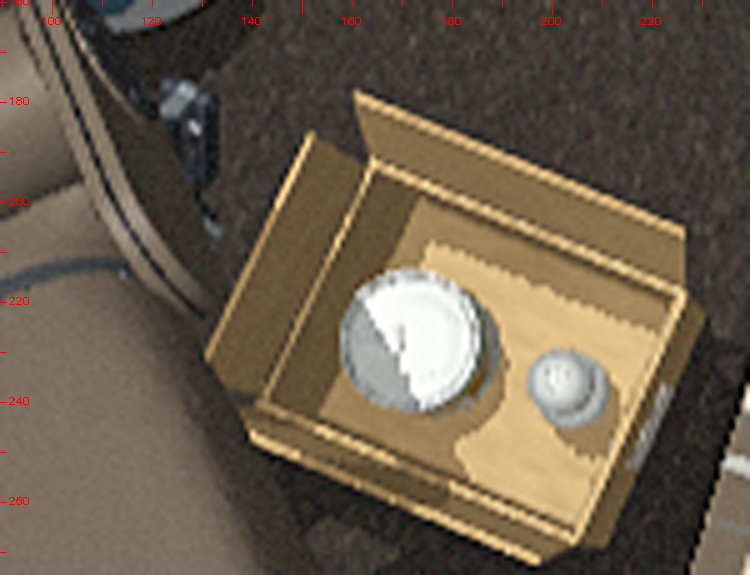

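play_rows(
  series=[
    [[-6,-15,0],[0,0,0],0],
    [[-11,-28,2],[0,0,0],0],
    [[-15,-37,7],[0,0,0],0],
    [[-18,-44,9],[0,0,0],0],
    [[-20,-50,9],[0,0,0],0],
    [[-25,-63,5],[0,0,0],0],
    [[-29,-74,-3],[0,0,0],0],
    [[-33,-83,-14],[0,0,0],0],
    [[-35,-89,-27],[0,0,0],0],
    [[-36,-92,-33],[0,0,0],0],
    [[-36,-92,-35],[0,0,0],0],
    [[-36,-92,-35],[0,0,0],0],
  ],
)

```text
time: 11.77
tool_pos: [0.4821, 0.3557, 0.1342]
orientation: [-0.585, -0.397, 0.586, -0.397]
force: [-0.5, -0.0, 0.2]
finger_gap: -0.0002
```

```bash
python3 - <<'E'
from h import *
c=crop("scene",110,80,160,120,5,"si.png")
E
```

```text
(no output)
```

View pics/si.png

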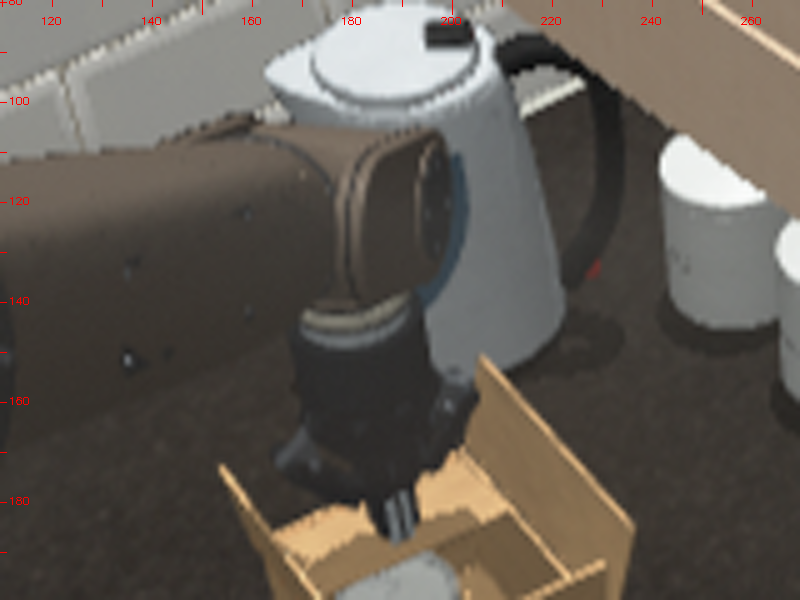

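play_rows(
  series=[
    [[0,0,-2],[0,0,0],0],
    [[0,0,-4],[0,0,0],0],
    [[0,0,-5],[0,0,0],0],
    [[0,0,-5],[0,0,0],0],
  ],
)

```text
time: 12.15
tool_pos: [0.4823, 0.356, 0.1294]
orientation: [0.585, 0.397, -0.585, 0.397]
force: [0.6, 0.3, 0.8]
finger_gap: -0.0001
```

play_rows(
  series=[
    [[0,0,-1],[0,0,0],0],
    [[0,0,-1.5],[0,0,0],0],
    [[0,0,-1.5],[0,0,0],0],
  ],
)

```text
time: 12.4
tool_pos: [0.4824, 0.356, 0.1289]
orientation: [0.585, 0.397, -0.585, 0.397]
force: [-1.8, -0.6, 5.5]
finger_gap: 0.0001
```

play_rows(
  series=[
    [[0,0,25],[0,0,0],0],
    [[0,0,60],[0,0,0],0],
    [[0,0,90],[0,0,0],0],
    [[-8,-20,100],[0,0,0],0],
    [[-20,-50,100],[0,0,0],0],
    [[-32,-82,100],[0,0,0],0],
    [[-44,-112,100],[0,0,0],0],
    [[-56,-142,100],[0,0,0],0],
    [[-66,-166,100],[0,0,0],0],
    [[-70,-177,100],[0,0,0],0],
    [[-70,-177,70],[0,0,0],0],
    [[-70,-177,45],[0,0,0],0],
  ],
)

```text
time: 13.4
tool_pos: [0.4133, 0.1785, 0.1737]
orientation: [0.587, 0.396, -0.584, 0.397]
force: [0.2, 0.2, -1.0]
finger_gap: -0.0001
```

play_rows(
  series=[
    [[0,0,-3],[0,0,0],0],
    [[0,0,-3],[0,0,0],0],
  ],
)

```text
time: 13.57
tool_pos: [0.4111, 0.1787, 0.1682]
orientation: [-0.584, -0.397, 0.587, -0.396]
force: [0.2, 0.2, 0.6]
finger_gap: -0.0002
```

```bash
python3 - <<'E'
from h import *
c=crop("scene",120,120,160,120,5,"sj.png")
c=crop("top",120,170,130,110,6,"tj.png")
print(read_state()["tool_pos"])
E
```

```text
[0.41297705 0.17917999 0.17089736]
```

View pics/sj.png

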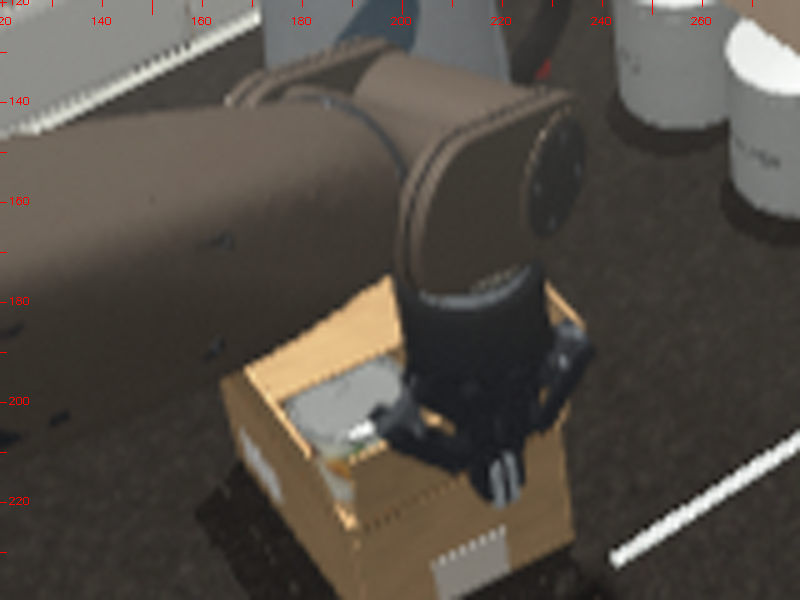

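View pics/tj.png

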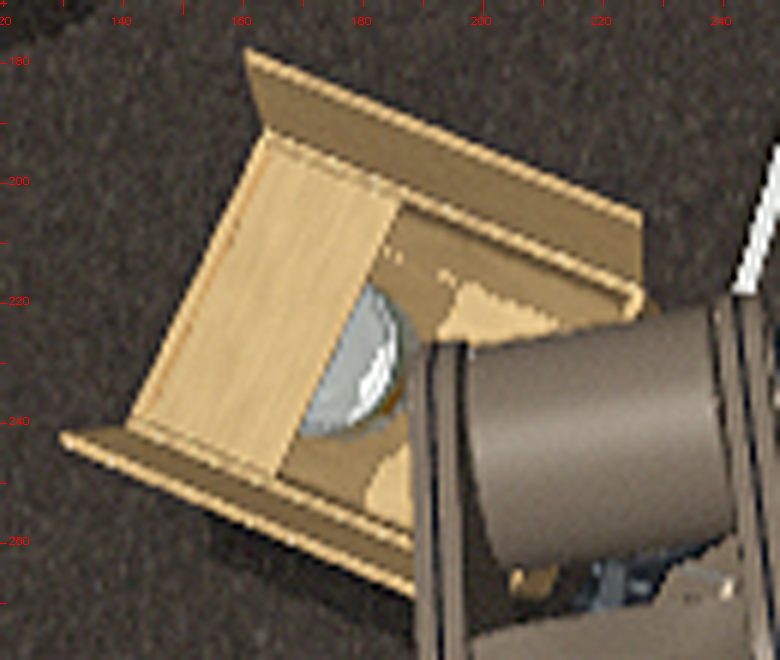

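play_rows(
  series=[
    [[6,15,0],[0,0,0],0],
    [[11,28,2],[0,0,0],0],
    [[15,37,7],[0,0,0],0],
    [[18,44,9],[0,0,0],0],
    [[20,50,9],[0,0,0],0],
    [[25,63,5],[0,0,0],0],
    [[29,74,-3],[0,0,0],0],
    [[33,83,-14],[0,0,0],0],
    [[35,89,-27],[0,0,0],0],
    [[36,92,-35],[0,0,0],0],
    [[36,92,-37],[0,0,0],0],
    [[36,92,-37],[0,0,0],0],
  ],
)

```text
time: 14.67
tool_pos: [0.4477, 0.2706, 0.1322]
orientation: [-0.585, -0.397, 0.586, -0.397]
force: [1.1, -1.6, 0.1]
finger_gap: -0.0002
```

play_rows(
  series=[
    [[0,0,-2],[0,0,0],0],
    [[0,0,-3],[0,0,0],0],
    [[0,0,-3],[0,0,0],0],
  ],
)

```text
time: 14.92
tool_pos: [0.4483, 0.2706, 0.1303]
orientation: [0.586, 0.397, -0.585, 0.397]
force: [0.4, 0.2, 1.4]
finger_gap: 0.0
```

play_rows(
  series=[
    [[0,0,-1],[0,0,0],0],
    [[0,0,-2],[0,0,0],0],
    [[0,0,-2.5],[0,0,0],0],
    [[0,0,-2.5],[0,0,0],0],
  ],
)

```text
time: 15.25
tool_pos: [0.4485, 0.2707, 0.1289]
orientation: [0.585, 0.397, -0.585, 0.397]
force: [-2.9, -1.4, 6.4]
finger_gap: 0.0001
```

```bash
python3 - <<'E'
from h import *
c=crop("scene",120,120,160,120,5,"sk.png")
print(read_state()["tool_pos"])
E
```

```text
[0.44848115 0.27072055 0.12890017]
```

View pics/sk.png

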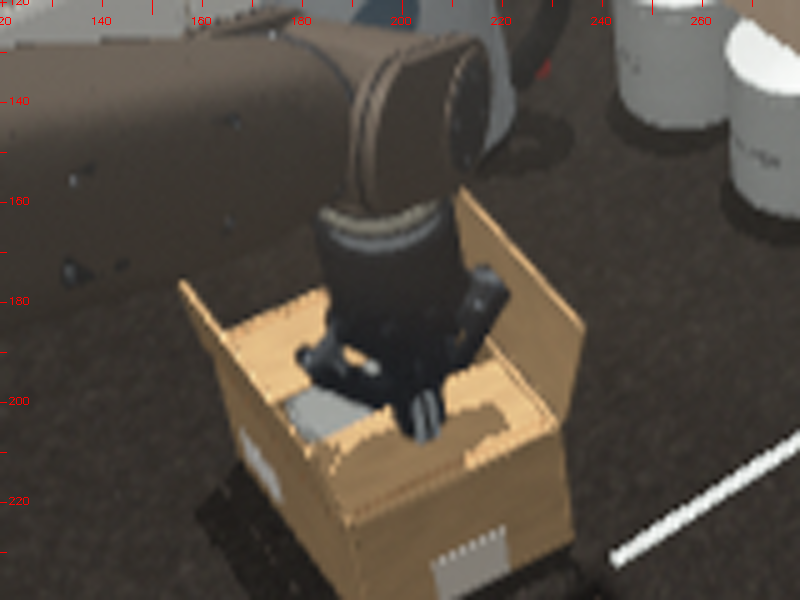

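```bash
python3 - <<'E'
from h import *
from scipy.optimize import least_squares
ex=np.array([.9298,-.368]);ey=np.array([.368,.9298]);c0=np.array([.4654,.3136])
def car(p): d=p[:2]-c0; return (d@ex).round(4),(d@ey).round(4)
for a,b in(((276,139),(300,143.5)),((274,123.5),(300,112.5))):
    r=least_squares(lambda X:np.r_[proj("top",X)-a,proj("scene",X)-b],[.6,.1,.35]);print(r.x.round(3),r.fun.round(1),car(r.x))
for z in(.3,.31): print(car(onz("top",(130,97),z)),car(onz("top",(30,72),z)))
E
```

```text
[0.653 0.078 0.285] [ 0.5 -0.4 -0.7  0.2] (np.float64(0.261), np.float64(-0.1502))
[0.653 0.081 0.386] [ 0.5 -0.4 -0.8  0.2] (np.float64(0.2601), np.float64(-0.1477))
(np.float64(0.2208), np.float64(0.188)) (np.float64(0.1881), np.float64(0.4251))
(np.float64(0.2183), np.float64(0.1831)) (np.float64(0.1859), np.float64(0.4177))
```

play_rows(
  series=[
    [[0,0,25],[0,0,3],0],
    [[0,0,60],[0,0,10],0],
    [[0,0,90],[0,0,17],0],
    [[10,-2,108],[0,0,24],0],
    [[25,-5,110],[0,0,31],0],
    [[40,-7,110],[0,0,38],0],
    [[55,-9,110],[0,0,45],0],
    [[70,-11,110],[0,0,52],0],
    [[85,-14,110],[0,0,59],0],
    [[100,-16,110],[0,0,66],0],
    [[114,-18,110],[0,0,73],0],
    [[121,-20,110],[0,0,80],0],
  ],
)

```text
time: 16.3
tool_pos: [0.5704, 0.2502, 0.2371]
orientation: [0.192, 0.681, -0.192, 0.681]
force: [-0.3, -0.2, -1.0]
finger_gap: -0.0004
```

play_rows(
  series=[
    [[0,0,0],[0,0,7],0],
    [[0,0,-10],[0,0,10],0],
    [[0,0,-30],[0,0,10],0],
    [[0,0,-50],[0,0,10],0],
    [[0,0,-60],[0,0,10],0],
    [[0,0,-60],[0,0,10],0],
    [[0,0,-60],[0,0,10],0],
  ],
)

```text
time: 16.88
tool_pos: [0.5689, 0.2506, 0.1769]
orientation: [0.133, 0.695, -0.134, 0.694]
force: [0.1, 0.5, 0.8]
finger_gap: 0.0
```

```bash
python3 - <<'E'
from h import *
from scipy.spatial.transform import Rotation as Ro
s=read_state();print(s["tool_pos"],s["joint_pos"].round(2),Ro.from_quat(s["orientation"]).as_matrix().round(3))
ex=np.array([.9298,-.368]);ey=np.array([.368,.9298]);c0=np.array([.4654,.3136]);d=s["tool_pos"][:2]-c0;print(d@ex,d@ey)
c=crop("scene",120,80,180,135,4.4,"sl.png")
c=crop("top",110,150,130,120,6,"tl.png")
E
```

```text
[0.56888581 0.25057911 0.17685161] [ 0.25  0.25  1.78 -0.    1.12 -0.94] [[-0.001  0.371  0.929]
 [-0.     0.929 -0.371]
 [-1.    -0.001 -0.001]]
0.11941279581121708 -0.020514049954804516
```

View pics/sl.png

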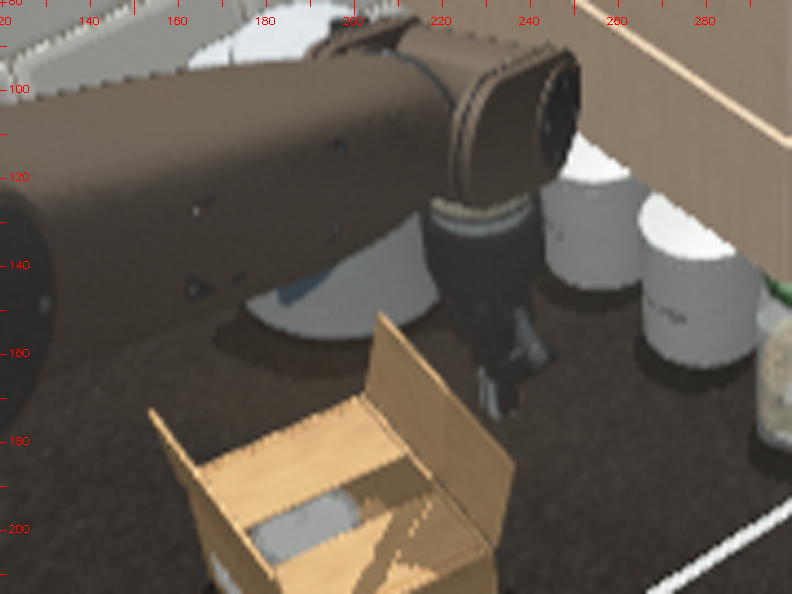

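View pics/tl.png

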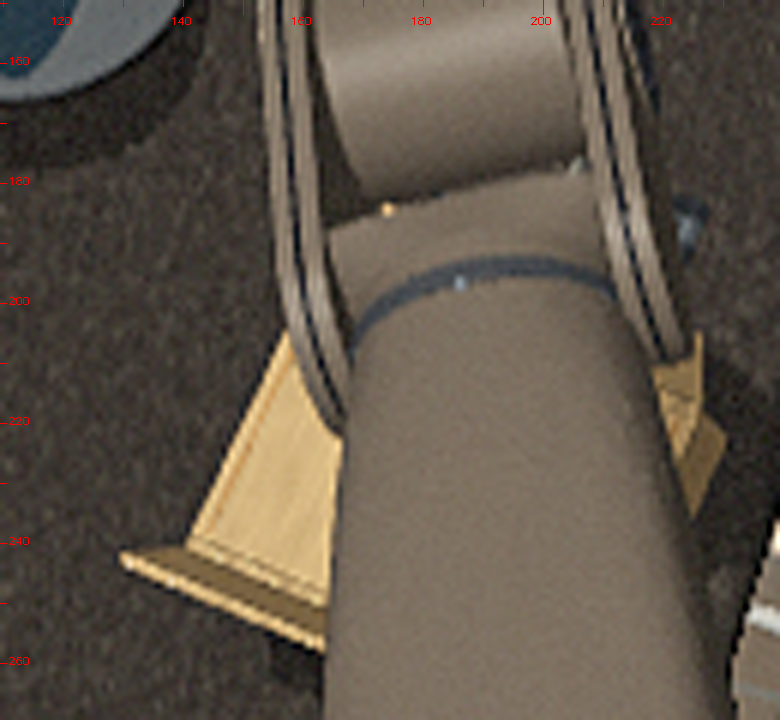

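play_rows(
  series=[
    [[-11,4,0],[0,0,0],0],
    [[-22,9,2],[0,0,0],0],
    [[-32,12.5,7],[0,0,0],0],
    [[-38,15,7],[0,0,0],0],
    [[-45,18,6],[0,0,0],0],
    [[-58,23,2],[0,0,0],0],
    [[-69,27,-6],[0,0,0],0],
    [[-78,31,-17],[0,0,0],0],
    [[-84,33,-30],[0,0,0],0],
    [[-86.5,34,-38],[0,0,0],0],
    [[-86.5,34,-41],[0,0,0],0],
    [[-86.5,34,-41],[0,0,0],0],
  ],
)

```text
time: 17.98
tool_pos: [0.4815, 0.2845, 0.1346]
orientation: [0.133, 0.695, -0.134, 0.693]
force: [-0.0, 0.4, 0.1]
finger_gap: 0.0004
```

play_rows(
  series=[
    [[0,0,-1],[0,0,0],0],
    [[0,0,-2],[0,0,0],0],
    [[0,0,-2],[0,0,0],0],
  ],
)

```text
time: 18.23
tool_pos: [0.4832, 0.2846, 0.1346]
orientation: [0.134, 0.694, -0.133, 0.695]
force: [0.0, 0.7, 0.8]
finger_gap: 0.0001
```

play_rows(
  series=[
    [[0,0,-1],[0,0,0],0],
    [[0,0,-2],[0,0,0],0],
    [[0,0,-2],[0,0,0],0],
  ],
)

```text
time: 18.48
tool_pos: [0.4832, 0.2848, 0.1331]
orientation: [0.134, 0.694, -0.133, 0.695]
force: [-0.2, -1.0, 2.8]
finger_gap: -0.0004
```

play_rows(
  series=[
    [[0,0,-1],[0,0,0],0],
    [[0,0,-1.5],[0,0,0],0],
    [[0,0,-1.5],[0,0,0],0],
  ],
)

```text
time: 18.73
tool_pos: [0.4832, 0.2848, 0.1329]
orientation: [0.133, 0.694, -0.133, 0.695]
force: [-3.0, -2.3, 8.5]
finger_gap: 0.0001
```

```bash
python3 - <<'E'
from h import *
c=crop("scene",120,100,160,120,5,"sm.png")
print(read_state()["tool_pos"])
E
```

```text
[0.4832466  0.28481506 0.13285226]
```

View pics/sm.png

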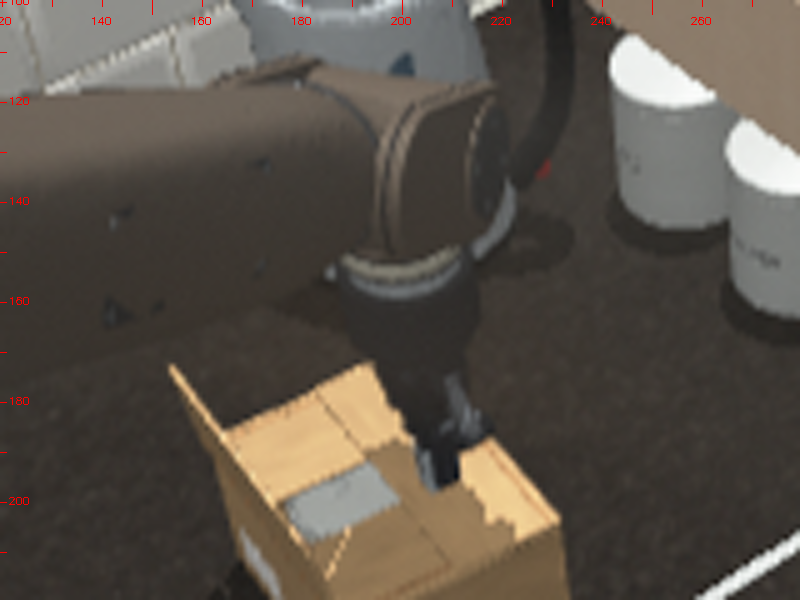

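play_rows(
  series=[
    [[0,0,25],[0,0,0],0],
    [[0,0,60],[0,0,0],0],
    [[-4,3,90],[0,0,0],0],
    [[-22,17,104],[0,0,0],0],
    [[-45,34,105],[0,0,0],0],
    [[-68,51,105],[0,0,0],0],
    [[-91,69,105],[0,0,0],0],
    [[-112,84,105],[0,0,0],0],
    [[-122,92,100],[0,0,0],0],
    [[-122,92,75],[0,0,0],0],
    [[-122,92,50],[0,0,0],0],
    [[-122,92,45],[0,0,0],0],
  ],
)

```text
time: 19.78
tool_pos: [0.3584, 0.3752, 0.1711]
orientation: [0.131, 0.696, -0.135, 0.693]
force: [-1.0, -0.8, -1.2]
finger_gap: -0.0001
```

play_rows(
  series=[
    [[0,0,0],[0,0,0],0],
    [[0,0,0],[0,0,0],0],
  ],
)

```text
time: 19.95
tool_pos: [0.3611, 0.3766, 0.176]
orientation: [0.133, 0.694, -0.134, 0.694]
force: [0.3, -0.5, -0.4]
finger_gap: -0.0005
```

```bash
python3 - <<'E'
from h import *
s=read_state();print(s["tool_pos"])
ex=np.array([.9298,-.368]);ey=np.array([.368,.9298]);c0=np.array([.4654,.3136]);d=s["tool_pos"][:2]-c0;print(d@ex,d@ey)
c=crop("scene",100,110,160,120,5,"sn.png")
E
```

```text
[0.36114617 0.37660264 0.17599151]
-0.12012018012990852 0.02021444485502493
```

View pics/sn.png

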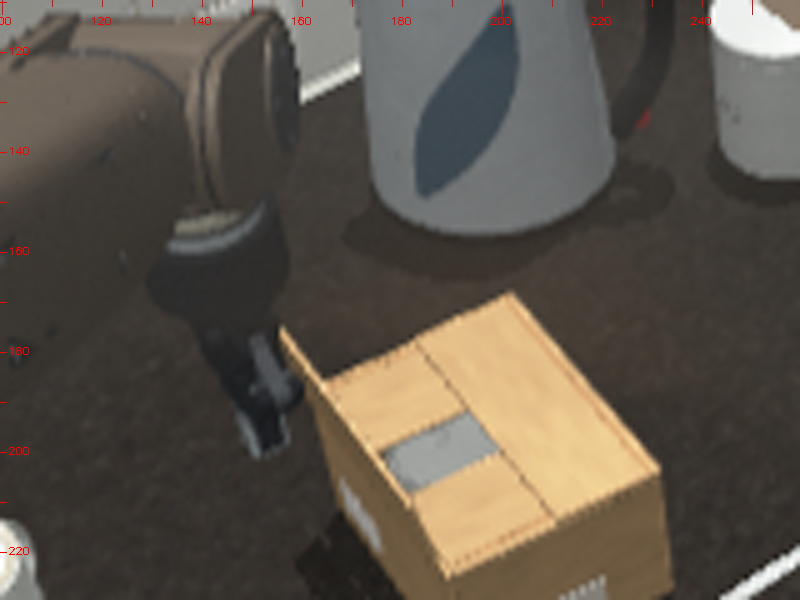

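play_rows(
  series=[
    [[11,-4,0],[0,0,0],0],
    [[22,-9,3],[0,0,0],0],
    [[32,-12.5,8],[0,0,0],0],
    [[38,-15,8],[0,0,0],0],
    [[45,-18,7],[0,0,0],0],
    [[58,-23,3],[0,0,0],0],
    [[69,-27,-5],[0,0,0],0],
    [[78,-31,-16],[0,0,0],0],
    [[84,-33,-29],[0,0,0],0],
    [[87,-34,-37],[0,0,0],0],
    [[87,-34,-40],[0,0,0],0],
    [[87,-34,-40],[0,0,0],0],
  ],
)

```text
time: 21.0
tool_pos: [0.447, 0.3422, 0.1341]
orientation: [0.133, 0.695, -0.134, 0.694]
force: [-0.5, 0.5, 0.7]
finger_gap: -0.0002
```

play_rows(
  series=[
    [[0,0,-1],[0,0,0],0],
    [[0,0,-2],[0,0,0],0],
    [[0,0,-2],[0,0,0],0],
  ],
)

```text
time: 21.25
tool_pos: [0.4472, 0.343, 0.1338]
orientation: [0.133, 0.695, -0.133, 0.694]
force: [-0.8, -0.0, -0.7]
finger_gap: 0.0001
```

play_rows(
  series=[
    [[0,0,-1],[0,0,0],0],
    [[0,0,-1.5],[0,0,0],0],
    [[0,0,-2],[0,0,0],0],
    [[0,0,-2],[0,0,0],0],
  ],
)

```text
time: 21.58
tool_pos: [0.4476, 0.3431, 0.133]
orientation: [0.133, 0.695, -0.133, 0.694]
force: [-2.9, -0.9, 5.0]
finger_gap: 0.0002
```

play_rows(
  series=[
    [[0,0,20],[0,0,0],0],
    [[0,0,50],[0,0,0],0],
    [[0,0,80],[0,0,0],0],
    [[5,20,100],[0,0,0],0],
    [[5,45,100],[0,0,0],0],
    [[5,70,100],[0,0,0],0],
    [[5,100,100],[0,0,0],0],
    [[5,130,100],[0,0,0],0],
    [[5,145,100],[0,0,0],0],
    [[5,150,100],[0,0,0],0],
  ],
)

```text
time: 22.42
tool_pos: [0.4521, 0.4949, 0.2314]
orientation: [0.133, 0.695, -0.132, 0.695]
force: [0.0, 0.4, -0.5]
finger_gap: 0.0003
```

```bash
python3 - <<'E'
from h import *
s=read_state();print(s["tool_pos"])
c=crop("scene",120,130,130,97,6,"so.png")
c=crop("top",120,170,120,105,6.5,"to.png")
crop("top",280,130,150,110,5,"to2.png",c["image"])
E
```

```text
[0.45208966 0.49487866 0.23138078]
```

View pics/so.png

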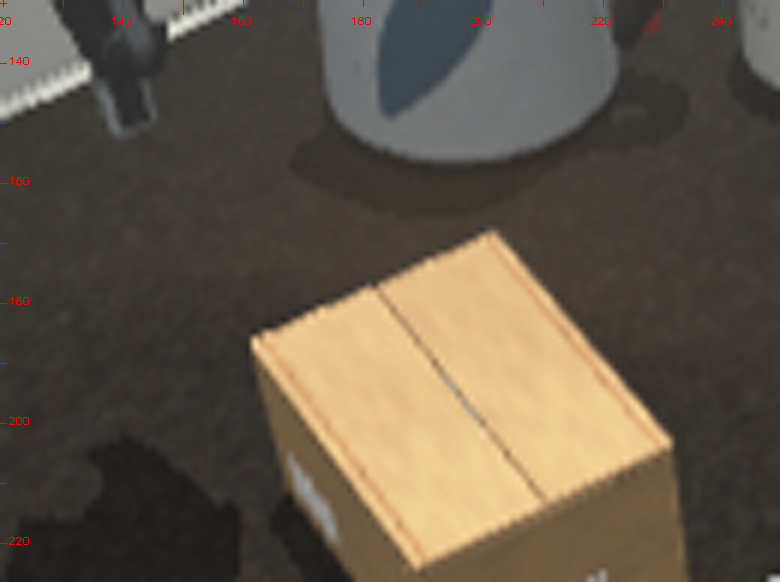

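View pics/to.png

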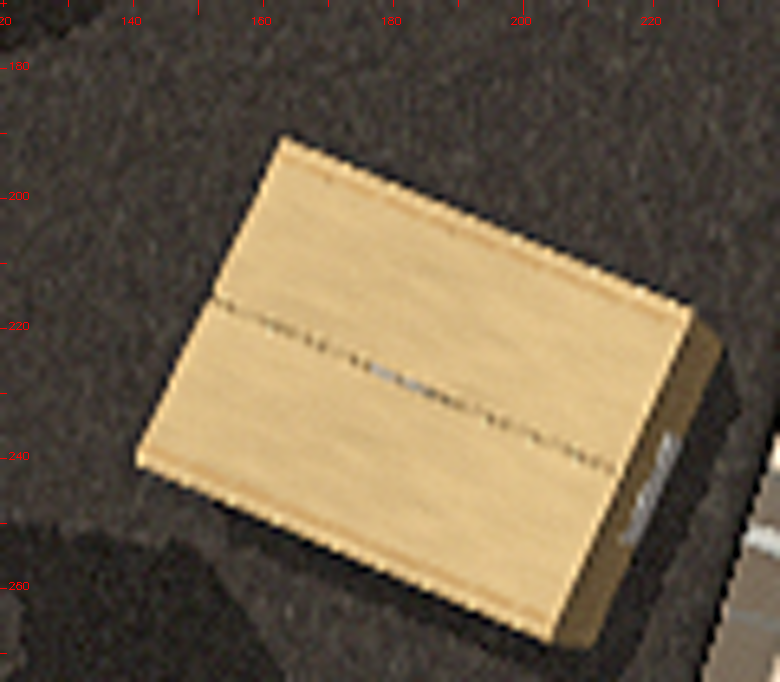

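View pics/to2.png

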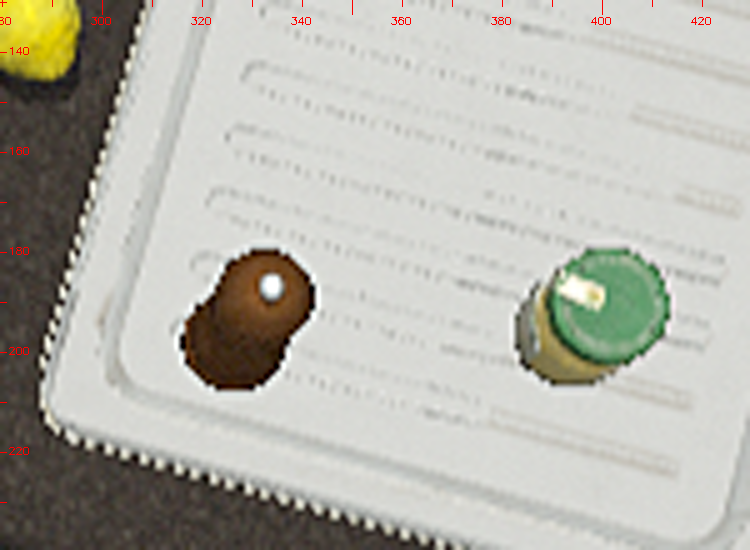

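The carton is closed with all its flaps flat. The only opening is a thin seam between the outer flaps, from (152,216) to (214,242) in the top view. The mill is still at (333,187) and the jar at (401,190), the same pixels as at the start. The robot is clear of everything, so I'm handing in.

```bash
python3 -c "
from workcell import hand_in
print(hand_in())"
```

```text
the job is handed in; nothing more can be done
None
```

The salt shaker is standing upright in the free half of the carton and the carton is closed. I handed the job in at about 22.4 s of the 64 s, with no verdict reported.

**What I did:** I set the shaker down beside the tin, with about 5 N of contact when it touched the floor. I then folded the left and right short flaps fully down, and after that the back and front long flaps. I pressed each flap onto its stop with 5 to 9 N.

**Last checks:**
- **Flaps:** When pressed, the fingertips were at about 104 mm on the inner flaps and 108 mm on the outer ones, which are the flat heights. The final pictures show a flat lid with only the narrow seam between the outer flaps.
- **Shaker:** It was upright when I last saw it, before the flaps closed over it. It cannot be seen with the carton shut.
- **Mill and jar:** They are at the same pixels as in the first picture.
- **Robot:** It stood clear of everything at hand-in.

**Readings that disagreed:**
- **Gripper opening:** It read 37 mm while holding the 44 mm shaker body. I did not find out why, but the grip held without slipping.
- **Shaker position:** The camera estimate was about 5 mm from where the gripper found the shaker, so I re-centred before grasping.

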